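# Slide the sensor housing under the spring cover of its bay

### The job

Press the long paddle of the spring cover down with one fingertip and keep it held, so that the cover stands open, while the other fingertip pushes the black sensor housing by the end of its stem along the lane, under the cover and fully home against the back wall of the bay. Only then let go of the paddle so that the cover springs shut behind the housing. Nothing is to be picked up: the housing stays down on the lane, and the bushing, the thumbscrew and the rubber foot stay where they stand.

Things in the scene. Friction and masses are not known exactly. Their poses are not given: they have to be found in the camera images.
- bay: Grey base plate with a straight lane leading into a walled bay; fixed. Origin on the shelf (z 0) under the lane's centre line at the bay's mouth; +x along the lane into the bay, +y to the hinge and paddle side. Lane floor 12 mm above the origin, 50 mm wide (y -25 to 25). Guide rails 14 mm high over the floor (x -96 to -1), bay walls 34 mm (x 5 to 58). Plate x -160 to 66, y -34 to 48 mm.
- bay_back (a point): Middle of the inner face of the bay's back wall, at bay x 53, y 0, 29 mm above the shelf. The wall is 34 mm high over the lane floor. With the housing fully home its block's front face touches this wall.
- hinge (a point): On the cover's shaft (radius 4 mm) over the bay's mouth: bay x 0, y 40, 54 mm above the shelf; fixed. The shaft runs along the bay's x axis in three lugs (7 by 12 mm, tops 60 mm above the shelf) at bay x -156, -14 and 62, y 40 mm; lugs and shaft come to lie between the two fingers.
- cover (a joint): Angle of the dark steel spring cover, rad: 0 shut, 0.75 open (hard stop). On the shaft's -y side is the flat cover plate over the bay (bay x 0 to 58, y 40 to -30, 3 mm thick, underside 52 mm above the shelf when shut), on its +y side the paddle. Pressing the paddle down lifts the plate. A spring shuts it: about 4 N on the paddle at first, 7 N at 0.6 rad.
- tooth (a point): Lower edge of the tooth under the cover plate's front corner, turns with the cover. Tooth: bay x 0 to 3, y -26 to -14 when shut, its lower edge 22 mm above the lane floor; shut, it bars the housing's way into or out of the bay. It clears the housing's top from a cover angle of 0.35 rad on; 0.6 is comfortable.
- paddle (a point): Centre of the paddle's upper face; turns with the cover. Smooth plate 122 mm long (bay x -150 to -28), 35 wide, 3 thick: a fingertip can slide along it while keeping it down. Shut, bay y 54 to 88, rising outwards from 42 to 51 mm above the shelf; at 0.6 rad y 44 to 77, falling from 36 to 25 mm; at y 66 then about 28 mm, so level tips 66 mm apart reach paddle and stem.
- housing: Black plastic sensor housing, loose, about 0.22 kg, in the lane. Block 44 by 44, 36 mm high; stem 16 wide, 32 high, 42 mm long, back from the middle of its rear face towards the robot. Origin: centre of the block's underside; +x into the bay. Starts with its front 6 to 26 mm short of the mouth. Fully home its origin is at bay x 31 and its stem's end at bay x -33, still outside.
- stem_end (a point): Middle of the stem's upright end face (16 mm wide, 32 mm high, facing the robot), where the housing is pushed; 16 mm above the housing's underside.
- bushing: Bystander: bronze bushing, ring of 30 mm diameter, 28 mm high, loose; origin at the centre of its underside.
- thumbscrew: Bystander: steel thumbscrew standing on its 28 mm knob, 34 mm high, loose; origin at the centre of its underside.
- foot: Bystander: green rubber foot, 38 mm diameter, 24 mm high, loose; origin at the centre of its underside.
- leveler: Bystander, fixed: leveling platform 150 by 120 mm with a hand crank on its +y side reaching 119 mm from its middle, 84 mm high at the crank grip; well to the left (+y) of the bay. Origin: centre of its underside.
There are look-alikes about, which are no part of the job. Of the things like the housing, leave any that is yellow; of the rest the larger one is meant.

How it is judged:
By the outcome, as a careful person would: the job done as asked, in the order asked, and still so for the second after the job is handed in, with the robot touching nothing.
It also fails if it takes over 38 s, if anything falls off the work surface, if the arm or the gripper's body presses on something with over 40 N, if the wrist force passes 120 N, or if a joint passes its speed limit or range.

### The arm

A 6-joint arm with a two-finger parallel gripper is mounted at the origin on the work surface. World frame = base frame: x ahead of the robot, y to its left, z up, the work surface at z = 0. Lengths are in mm, angles in rad, forces in N, time in s.
With the tool pointing down it reaches from about 350 to 1000 mm from the base axis. Payload 7.1 kg.
Tool frame: the origin (TCP) lies midway between the tips of the shut fingers; the grasp point (between the pads) lies 19 mm behind it; x points along the fingers, z is the direction in which the jaws open and shut, and the axes are right-handed (so a half turn about x gives the same grasp; the last joint's range is limited). The gripper opens to 85 mm and grips with 20 to 120 N. Pads are 22 mm wide; open, the fingers measure 114 mm over their backs; the gripper's body (76 mm by 85 mm) begins 54 mm behind the grasp point. The pads swing forward as they close: fully open they stand 13 mm farther back than shut.
Start: joints at [-1.309, 0.423, 1.63, -0, 1.089, -0.019], TCP at [173.221, -600.499, 231.319] pointing down, gripper open.
Joint ranges: [-3, 3], [-0.9, 2.11], [0.09, 2.58], [-1.31, 4.45], [0.11, 2.69], [-2.54, 2.54]. Speed limits (rad/s): [2.39, 2.39, 3.01, 3.14, 3.14, 3.14].

### API

Orientations are given as a rotation vector (axis times angle).
In Python, from plant import env gives the robot as it stands. The module is installed in compiled form; this text tells all that it offers.
- The arm moves only by the tool play_rows, never from a script. Its arguments are lists of equal length, an entry for each row: "delta_pos": the shift along the tool's x, y, z scaled (see below), a list of three; "turn": the turn, a rotation vector about the tool's x, y, z scaled (see below), a list of three; "jaw": the closure, from 0 (fully open) to 1 (shut). In form: {"delta_pos": [[tx, ty, tz], ...], "turn": [[wx, wy, wz], ...], "jaw": [jaw, ...]}. A call has 1 to 8 rows; each row shifts and turns the pose as measured when the row begins, along the tool's axes as they then stand; what a row does not reach is not made up. The controller multiplies each number of a shift by 0.15 m and each number of a turn by 45 degrees. A row lasts 1/10 s, in which the tool goes at most 50 mm and 8.59 degrees, less where a joint would pass 70% of its speed; a pose out of reach is approached as far as the arm can. A call with a number of a shift or a turn outside -1 to 1 is refused whole. A call with a gripper value outside its range is refused whole. The fingers move at their own pace and stop on an object; "squeeze" is the grip in N (left out, the last holds). Time passes only in rows, so rows that do not move let the fingers close. It gives the time, the measured TCP pose, the force and the opening at its end, in the units of the state.
- env.observe(): the state, without advancing time (a new reading comes with each control period).
- env.capture(name): name is "scene" or "top" or "wrist"; returns a dict with "img" (384x512x3 uint8, blue, green, red), "fx", "fy", "cx", "cy" (pixels), "distortion" ([k1, k2, p1, p2, k3] as OpenCV has them; the pictures are not rectified), "R" (3x3) and "t" (3): a world point X has camera coordinates R X + t. Camera axes: x right, y down, z forward; pixel columns grow to the right and rows downward; lengths in mm; the calibration is good to about 2 mm. A picture is of the moment at which its call begins. There is no depth.
- env.job_done(): hands the job in, once; it reports no verdict.
The state is a dict: "time": time; "qpos": joint angles; "qvel": joint speeds; "tau": joint torques, N m; "tcp_pos": TCP position; "tool_rot": TCP orientation; "force": force on the tool from outside, world axes, zero at the start; "moment": the same for the moment, N m; "width": opening from 0.0 (shut) to 1.0 (fully open).
Only numpy, scipy, OpenCV 4.12 (cv2) and the standard library are available. Lean on these libraries where they do the work, as an engineer would, in place of code of your own. Each camera call takes 0.05 s, during which the arm holds its last target.

## Working session

There is one attempt and no reset: what is moved stays moved. The work goes in short steps, Python scripts to look and compute and a tool call to move; the robot and the scene stay as the last step left them, time stands still between calls to the robot, and variables do not carry over. Pictures are saved under pics/ and viewed, and the job is handed in when it is done.

Besides the shell and the picture viewer there is one more tool, called after "Emit:" as name(argument=value, ...) on one line, values as JSON. play_rows: Moves the arm, as the interface text tells. Its arguments: {"type":"object","properties":{"delta_pos":{"type":"array"},"turn":{"type":"array"},"jaw":{"type":"array"},"squeeze":{"type":"number"}},"required":["delta_pos","turn","jaw"]}

```bash
mkdir -p pics; ls; python3 - <<'E'
from plant import env
import cv2,numpy as np
print(env.observe())
for n in("scene","top","wrist"):
    c=env.capture(n); cv2.imwrite(f"pics/{n}0.png",c["img"])
    print(n,c["fx"],c["cx"],c["cy"],np.round(c["distortion"],4),np.round(-c["R"].T@c["t"]),np.round(c["R"],3).tolist())
E
```

```text
pics
{'time': 0.0, 'qpos': array([-1.30902679e+00,  4.23881532e-01,  1.63071043e+00,  1.82212931e-05,
        1.08859214e+00, -1.90233668e-02]), 'qvel': array([ 1.61619419e-03, -5.19199409e-04,  1.28729865e-03, -1.15515070e-03,
       -6.52493101e-05, -1.34560853e-04]), 'tau': array([ 2.14569889e-03, -5.57375014e+01, -2.81739932e+01,  9.72195789e-05,
        7.38554634e-03, -1.77241709e-06]), 'tcp_pos': array([ 173.06906607, -599.97769965,  230.51225964]), 'tool_rot': array([ 1.00091892,  1.33031882, -0.99926625]), 'force': array([-0.08501969,  0.18473092,  0.4263681 ]), 'moment': array([-0.01971845,  0.03979781, -0.00844836]), 'width': 0.9983924078592799}
scene 445.60862804357583 252.07585815458 182.9853780291494 [-0.0146  0.      0.      0.      0.    ] [1348. -491.  645.] [[0.619, 0.785, -0.02], [0.391, -0.329, -0.86], [-0.682, 0.524, -0.51]]
top 385.730523484484 252.3322132136071 194.83053512454666 [-0.067  0.     0.     0.     0.   ] [516.  80. 874.] [[-0.01, -1.0, 0.009], [-0.994, 0.009, -0.111], [0.111, -0.01, -0.994]]
wrist 343.47937016195465 255.79472624055603 188.58031308928378 [0.0023 0.     0.     0.     0.    ] [ 254. -577.  374.] [[0.276, -0.961, -0.002], [-0.908, -0.262, 0.328], [-0.316, -0.089, -0.945]]
```

View pics/scene0.png

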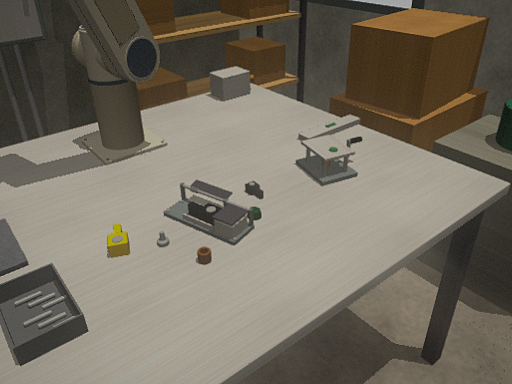

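View pics/top0.png

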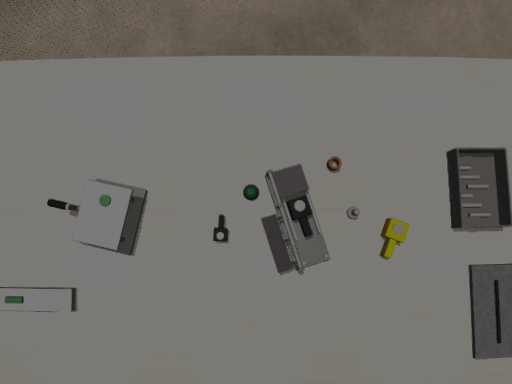

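View pics/wrist0.png

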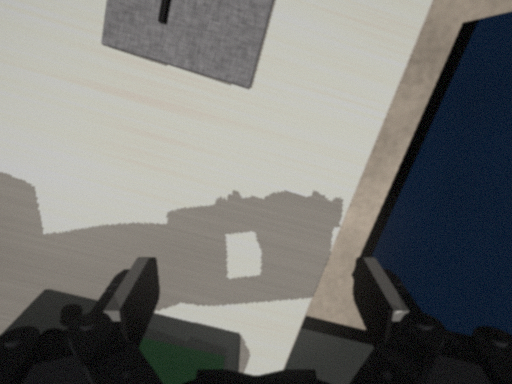

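Housing-like things in the top view: yellow one at (396,235), which is excluded; small black one at (221,230); larger black one in the lane at (301,213). The larger black one is meant. I'll confirm it in an enlarged crop.

```bash
python3 - <<'E'
import cv2
i=cv2.imread("pics/top0.png")[150:285,200:370]
i=cv2.convertScaleAbs(i,alpha=2,beta=10)
cv2.imwrite("pics/crop0.png",cv2.resize(i,None,fx=4.4,fy=4.4,interpolation=cv2.INTER_CUBIC))
i=cv2.imread("pics/scene0.png")[170:250,150:280]
i=cv2.convertScaleAbs(i,alpha=1.8,beta=10)
cv2.imwrite("pics/crop1.png",cv2.resize(i,None,fx=6,fy=6,interpolation=cv2.INTER_CUBIC))
E
```

```text
(no output)
```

View pics/crop0.png

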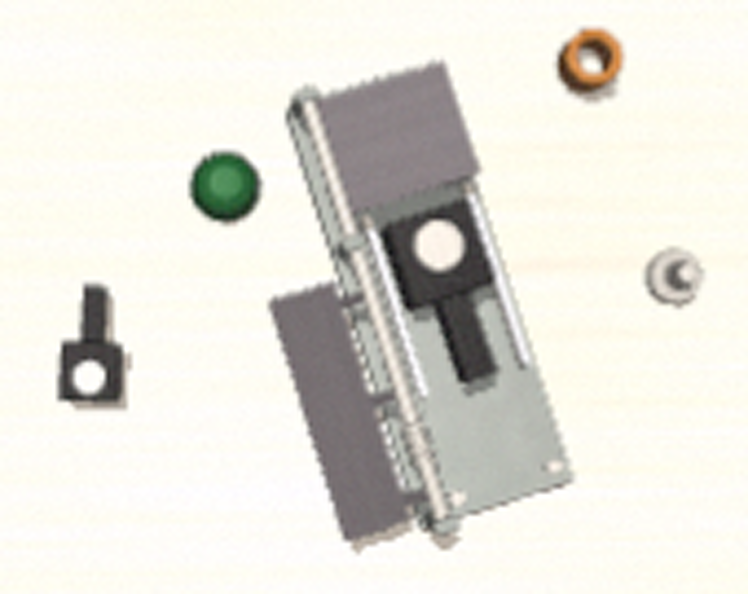

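View pics/crop1.png

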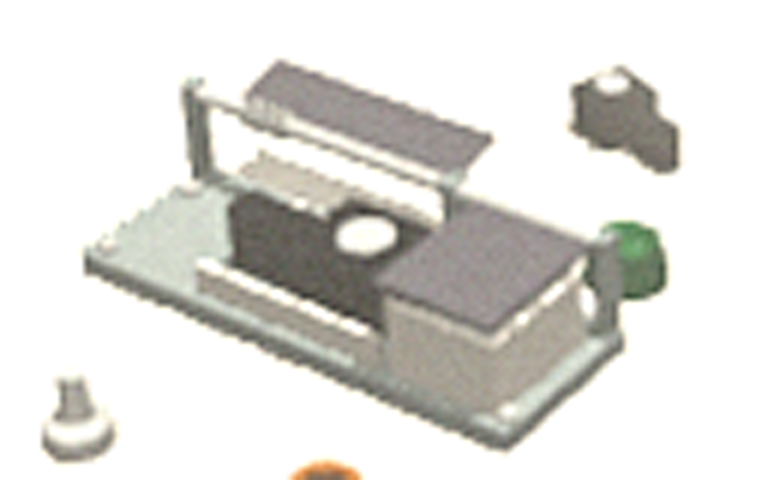

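The crop confirms it: the lane's black housing, with block about (301,207) and stem end about (308,236) in top pixels, is the larger one. The cover is shut and the paddle is at about (277,243). Next I measure.

```bash
cat > h.py <<'E'
import cv2,numpy as np
def K(c): return np.array([[c["fx"],0,c["cx"]],[0,c["fy"],c["cy"]],[0,0,1]])
def ray(c,uv):
    p=cv2.undistortPoints(np.array(uv,float).reshape(-1,1,2),K(c),np.array(c["distortion"]))[:,0]
    d=np.c_[p,np.ones(len(p))]@c["R"]; o=-c["R"].T@c["t"]; return o,d
def onz(c,uv,z):
    o,d=ray(c,uv); z=np.broadcast_to(z,len(d)); return o+d*((z-o[2])/d[:,2])[:,None]
def proj(c,X): return cv2.projectPoints(np.array(X,float).reshape(-1,3),cv2.Rodrigues(c["R"])[0],c["t"].astype(float),K(c),np.array(c["distortion"]))[0][:,0]
E
python3 - <<'E'
from h import *
from plant import env
c=env.capture("top"); im=c["img"]
big=cv2.resize(im,None,fx=4,fy=4,interpolation=cv2.INTER_CUBIC)
hsv=cv2.cvtColor(big,cv2.COLOR_BGR2HSV)
for (u,v) in[(277,243),(291,182),(300,207),(307,230),(312,245),(264,192),(340,200)]: print((u,v),im[v,u],hsv[v*4,u*4])
g=big.astype(int)
pur=((g[...,2]-g[...,1]>1)&(g.max(2)<100)&(g.max(2)>45)).astype(np.uint8)
blk=(g.max(2)<38).astype(np.uint8)
for n,m in(("pur",pur),("blk",blk)):
    m[:4*150]=0;m[4*285:]=0;m[:,:4*205]=0;m[:,4*360:]=0
    m=cv2.morphologyEx(m,cv2.MORPH_OPEN,np.ones((5,5)))
    cs,_=cv2.findContours(m,cv2.RETR_EXTERNAL,cv2.CHAIN_APPROX_NONE)
    for k in cs:
        if cv2.contourArea(k)<600: continue
        print(n,cv2.contourArea(k)/16,(cv2.boxPoints(cv2.minAreaRect(k))/4).round(1).tolist(), (cv2.approxPolyDP(k,8,True)[:,0]/4).tolist())
E
```

```text
(277, 243) [54 53 57] [165  18  56]
(291, 182) [64 62 66] [165  15  66]
(300, 207) [111 115 121] [ 15  21 121]
(307, 230) [24 25 27] [ 8 38 27]
(312, 245) [84 89 88] [36 14 89]
(264, 192) [118 121 121] [ 30   6 121]
(340, 200) [116 121 122] [ 25  13 122]
pur 957.53125 [[260.0, 218.60000610351562], [281.0, 211.60000610351562], [300.1000061035156, 268.8999938964844], [279.1000061035156, 275.8999938964844]] [[261.0, 219.75], [277.5, 271.0], [281.75, 275.0], [293.25, 270.5], [294.5, 264.0], [298.0, 262.5], [291.25, 261.5], [276.0, 214.25]]
pur 833.5625 [[270.70001220703125, 172.60000610351562], [301.29998779296875, 163.10000610351562], [309.6000061035156, 189.60000610351562], [279.0, 199.10000610351562]] [[300.75, 164.25], [271.5, 173.25], [279.5, 198.5], [309.0, 188.75]]
pur 42.96875 [[328.29998779296875, 169.1999969482422], [339.0, 163.60000610351562], [342.3999938964844, 170.0], [331.6000061035156, 175.60000610351562]] [[339.25, 164.0], [337.25, 167.75], [331.5, 167.5], [334.0, 170.75], [329.25, 171.0], [339.0, 171.75]]
blk 138.78125 [[214.1999969482422, 215.8000030517578], [227.1999969482422, 215.8000030517578], [227.1999969482422, 240.8000030517578], [214.1999969482422, 240.8000030517578]] [[219.5, 215.75], [219.25, 226.5], [214.25, 229.5], [214.25, 240.0], [217.5, 240.5], [215.25, 234.75], [220.5, 231.0], [224.5, 234.75], [222.0, 240.75], [226.0, 240.75], [227.0, 229.5], [223.25, 226.75], [223.25, 216.25]]
blk 562.1875 [[285.79998779296875, 201.60000610351562], [305.70001220703125, 194.8000030517578], [318.5, 232.60000610351562], [298.70001220703125, 239.3000030517578]] [[303.5, 195.75], [286.75, 203.75], [292.0, 219.5], [298.5, 219.75], [304.25, 236.0], [312.0, 234.25], [306.75, 218.0], [311.5, 212.5]]
```

```bash
cat > fit.py <<'E'
from h import *
from scipy.optimize import least_squares
B=lambda p,X:np.c_[p[0]+np.cos(p[2])*X[:,0]-np.sin(p[2])*X[:,1],p[1]+np.sin(p[2])*X[:,0]+np.cos(p[2])*X[:,1],X[:,2]]
E
python3 - <<'E'
from fit import *
from plant import env
c=env.capture("top")
uv=[(271.2,172.8),(301.1,163.9),(309.3,189),(261,218.2),(279.5,275),(330.2,259.5)]
X=np.array([(58,40,55),(58,-30,55),(0,-30,55),(-28,88,51),(-150,88,51),(-160,-34,12)],float)
W=np.vstack([onz(c,[u],x[2]) for u,x in zip(uv,X)])
r=least_squares(lambda p:(B(p,X)-W)[:,:2].ravel(),[500,0,.3],loss="soft_l1",f_scale=2)
print("bay",r.x,np.degrees(r.x[2]));print((B(r.x,X)-W).round(1)[:,:2].tolist())
p=r.x
def tobay(P): 
    d=P[:,:2]-p[:2]; return np.c_[np.cos(p[2])*d[:,0]+np.sin(p[2])*d[:,1],-np.sin(p[2])*d[:,0]+np.cos(p[2])*d[:,1]]
print("stem end",tobay(onz(c,[(304.25,236.5),(312.2,234.5)],44)).round(1).tolist())
print("block",tobay(onz(c,[(303.5,195.5),(286.5,203.5),(292,219.7),(311.6,212.6)],48)).round(1).tolist())
L=[(-160,-34,12),(-150,88,51),(-28,88,51),(58,-30,55),(0,-30,55),(58,40,55),(-150,54,42),(-28,54,42),(-156,40,60),(62,40,60),(-96,-25,26),(-160,48,12)]
for n in("top","scene"):
    c=env.capture(n); q=proj(c,B(p,np.array(L,float)))
    im=c["img"]; s=4; x0,y0,x1,y1=(215,150,365,290) if n=="top" else (150,165,280,250)
    v=cv2.resize(cv2.convertScaleAbs(im[y0:y1,x0:x1],alpha=1.8),None,fx=5,fy=5,interpolation=cv2.INTER_CUBIC)
    for a in q: cv2.drawMarker(v,(int((a[0]-x0+.5)*5),int((a[1]-y0+.5)*5)),(0,0,255),cv2.MARKER_CROSS,12,1)
    cv2.imwrite(f"pics/chk_{n}.png",v[:600,:800])
E
```

```text
bay [ 6.09596362e+02 -2.26748104e+01  2.93722415e-01] 16.829054725291087
[[-1.3, 1.7], [0.0, -0.3], [-0.6, -0.8], [-0.2, -0.4], [3.1, 1.8], [0.2, -1.4]]
stem end [[-92.7, 11.2], [-93.8, -6.5]]
block [[-8.3, -14.3], [-13.8, 26.2], [-50.5, 25.7], [-48.7, -19.4]]
```

```bash
python3 -c "
import cv2,numpy as np
a=cv2.imread('pics/chk_top.png');b=cv2.imread('pics/chk_scene.png');print(a.shape,b.shape)"
```

```text
(600, 750, 3) (425, 650, 3)
```

View pics/chk_top.png

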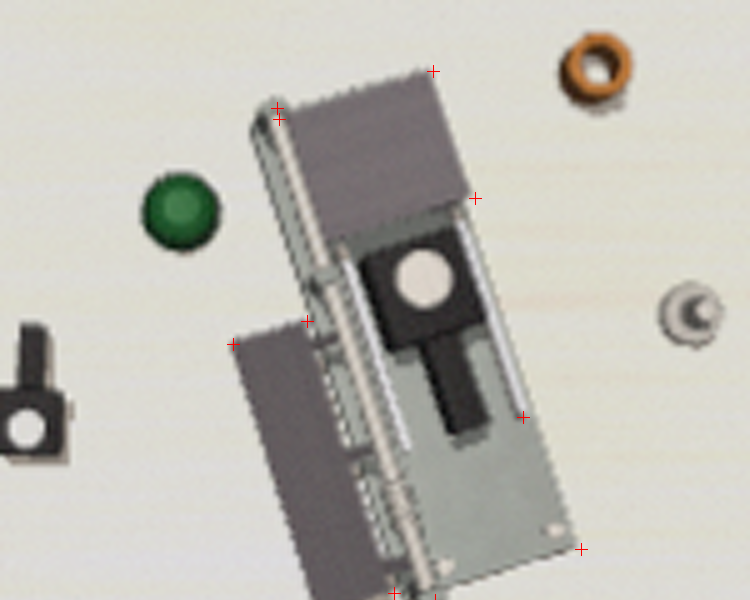

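View pics/chk_scene.png

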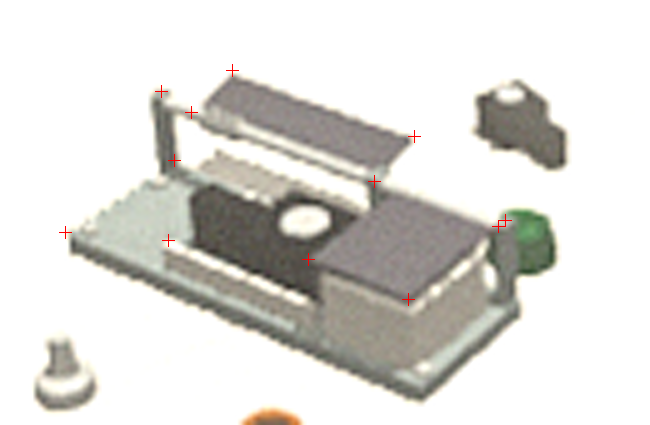

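```bash
python3 - <<'E'
from fit import *
from plant import env
from scipy.spatial.transform import Rotation as Ro
X=np.array([(58,40,55),(58,-30,55),(0,-30,55),(-28,88,51),(-150,88,51),(-160,-34,12)],float)
uvt=np.array([(271.2,172.8),(301.1,163.9),(309.3,189),(261,218.2),(279.5,275),(330.2,259.5)])
X2=np.array([(-160,-34,12),(0,-30,55),(58,-30,55),(-150,88,51),(-28,88,51)],float)
uvs=np.array([(163.9,212.5),(212.1,217.5),(231.9,225.5),(195.5,179.7),(231.5,191.9)])
ct,cs=env.capture("top"),env.capture("scene")
f=lambda p:np.r_[(proj(ct,B(p,X))-uvt).ravel()*2.2,(proj(cs,B(p,X2))-uvs).ravel()*2.3]
r=least_squares(f,[610,-22,.29],loss="soft_l1",f_scale=2); p=r.x
print(p,np.degrees(p[2])); print(f(p).reshape(-1,2).round(1).tolist())
R=Ro.from_rotvec(env.observe()["tool_rot"]).as_matrix(); print(R.round(3))
for b in [(-93,0,28),(-112,33,28),(-44,33,28)]: print(b,B(p,np.array([b],float)).round(1))
d=onz(ct,[(304.25,236.5),(312.2,234.5)],44)[:,:2]-p[:2];print(np.c_[np.cos(p[2])*d[:,0]+np.sin(p[2])*d[:,1],-np.sin(p[2])*d[:,0]+np.cos(p[2])*d[:,1]])
E
```

```text
[ 6.10343241e+02 -2.26761758e+01  3.00240624e-01] 17.202520602608775
[[-2.0, 0.9], [-0.1, -0.8], [0.8, -0.3], [0.8, -0.0], [-0.8, -3.8], [2.3, -1.5], [-3.4, -2.5], [-1.4, -2.3], [-0.7, -2.1], [0.5, -2.2], [2.1, -0.2]]
[[-0.     0.961  0.277]
 [ 0.     0.277 -0.961]
 [-1.     0.    -0.   ]]
(-93, 0, 28) [[521.5 -50.2  28. ]]
(-112, 33, 28) [[493.6 -24.3  28. ]]
(-44, 33, 28) [[558.6  -4.2  28. ]]
[[-93.32178156  12.02865248]
 [-94.53825298  -5.65409158]]
```

Both views agree on the bay to about 2 mm: origin near (610,-23), yaw 17°. The stem end is at bay x ≈ -93.5, y ≈ 3. I move high over the start of the push and set the jaws.

Emit:
play_rows(delta_pos=[[0,0.23,-0.23],[0,0.23,-0.23],[0,0.23,-0.23],[0,0.23,-0.23],[0,0.23,-0.23],[0,0.23,-0.23],[0,0.23,-0.23],[0,0.23,-0.23]], turn=[[-0.02,0,0],[0,0,0],[0,0,0],[0,0,0],[0,0,0],[0,0,0],[0,0,0],[0,0,0]], jaw=[0.39,0.39,0.39,0.39,0.39,0.39,0.39,0.39])

```text
time: 1.25
tcp_pos: [360.4, -252.7, 231.1]
tool_rot: [0.992, 1.324, -0.997]
force: [0.9, -0.8, 0.9]
width: 0.607
```

Emit:
play_rows(delta_pos=[[0,0.23,-0.22],[0,0.23,-0.22],[0,0.23,-0.22],[0,0.23,-0.22],[0.1,0.2,-0.2],[0.2,0.07,-0.07],[0.2,0,0],[0,0,0]], turn=[[0,0,0],[0,0,0],[0,0,0],[0,0,0],[0,0,0],[0,0,0],[0,0,0],[0,0,0]], jaw=[0.39,0.39,0.39,0.39,0.39,0.39,0.39,0.39])

```text
time: 2.05
tcp_pos: [492.8, -21.8, 157.3]
tool_rot: [0.99, 1.316, -0.984]
force: [-0.8, 0.0, 0.7]
width: 0.613
```

```bash
cat > st.py <<'E'
from fit import *
from plant import env
from scipy.spatial.transform import Rotation as Ro
P=np.array([610.2,-22.7,0.297])
def tob(X):
    d=np.atleast_2d(X)[:,:2]-P[:2];c,s=np.cos(P[2]),np.sin(P[2]);return np.c_[c*d[:,0]+s*d[:,1],-s*d[:,0]+c*d[:,1]]
def st():
    o=env.observe();R=Ro.from_rotvec(o["tool_rot"]).as_matrix()
    print("t",o["time"],"tcp",o["tcp_pos"].round(1),"bay",tob(o["tcp_pos"]).round(1),"F",o["force"].round(1),"Fbay",(tob(o["force"]+np.r_[P[:2],0])).round(1),"w",round(o["width"],3),"yaw of y",np.degrees(np.arctan2(R[1,1],R[0,1])).round(2),"x",R[:,0].round(3))
    return o,R
def pic(n,f,box=None,s=1,a=1.8):
    c=env.capture(n);i=c["img"]
    if box: i=i[box[1]:box[3],box[0]:box[2]]
    cv2.imwrite("pics/"+f,cv2.resize(cv2.convertScaleAbs(i,alpha=a),None,fx=s,fy=s,interpolation=cv2.INTER_CUBIC)); return c
E
python3 - <<'E'
from st import *
st(); pic("wrist","w1.png",s=1.5)
E
```

```text
t 2.05 tcp [492.8 -21.8 157.3] bay [[-112.    35.2]] F [-0.8  0.   0.7] Fbay [[-0.7  0.2]] w 0.613 yaw of y 16.9 x [ 0.016 -0.008 -1.   ]
```

View pics/w1.png

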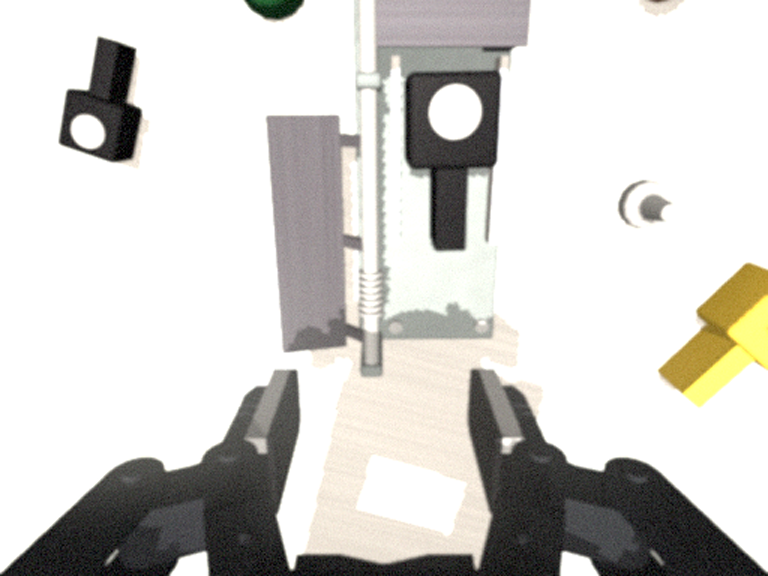

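```bash
python3 - <<'E'
from st import *
o,R=st(); c=env.capture("wrist")
for x in(0,-4,-8,-13):
    q=proj(c,o["tcp_pos"]+np.array([(x,11,-26),(x,11,-36),(x,11,26),(x,11,36),(x,-11,-26)])@R.T)*1.5
    print(x,q.round(0).tolist())
i=cv2.convertScaleAbs(c["img"][225:365,150:370],alpha=2.2,beta=20)
cv2.imwrite("pics/w1t.png",cv2.resize(i,None,fx=3.6,fy=3.6,interpolation=cv2.INTER_CUBIC))
# stem end via wrist ray: top edge at z44
print(tob(onz(c,np.array([(433,248),(466,248)])/1.5,44)).round(1), tob(onz(c,np.array([(408,165),(495,165),(412,72),(498,72)])/1.5,48)).round(1), "paddle",tob(onz(c,np.array([(267,116),(283,350),(345,346),(338,116)])/1.5,[51,51,42,42])).round(1))
E
```

```text
t 2.1 tcp [494.  -22.1 159. ] bay [[-111.    34.6]] F [ 0.7 -0.1  0.5] Fbay [[ 0.6 -0.3]] w 0.611 yaw of y 16.86 x [ 0.019 -0.008 -1.   ]
0 [[300.0, 354.0], [268.0, 354.0], [468.0, 354.0], [501.0, 354.0], [304.0, 416.0]]
-4 [[298.0, 360.0], [265.0, 361.0], [470.0, 360.0], [503.0, 360.0], [302.0, 423.0]]
-8 [[296.0, 367.0], [262.0, 367.0], [472.0, 367.0], [506.0, 367.0], [300.0, 430.0]]
-13 [[293.0, 375.0], [258.0, 375.0], [475.0, 375.0], [510.0, 375.0], [297.0, 441.0]]
[[-95.8   7.6]
 [-95.9  -9.6]] [[-53.2  21.3]
 [-53.4 -21.1]
 [-11.3  19.9]
 [-11.4 -19.7]] paddle [[ -30.3   87.3]
 [-150.    87.6]
 [-152.1   54.9]
 [ -30.5   55. ]]
```

View pics/w1t.png

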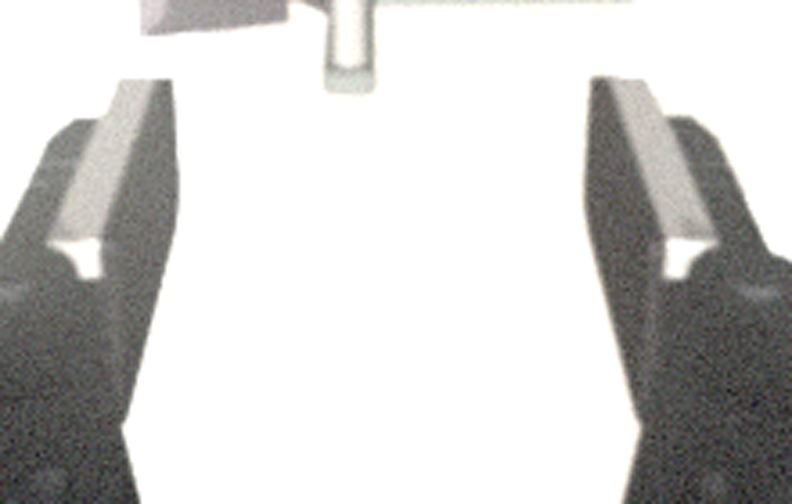

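The wrist view shows the stem end at bay x ≈ -95, y ≈ -1. The tips are about 7 mm thick and stand about 6–8 mm behind the TCP. I widen to about 59 mm, straighten the tool and descend to just above the paddle.

Emit:
play_rows(delta_pos=[[0,-0.03,0.01],[0.2,0,0],[0.2,0,0],[0.15,0,0],[0,0,0]], turn=[[0,0.017,-0.02],[0,0,0],[0,0,0],[0,0,0],[0,0,0]], jaw=[0.31,0.31,0.31,0.31,0.31])

```text
time: 2.65
tcp_pos: [496.8, -29.7, 84.5]
tool_rot: [1.0, 1.32, -0.985]
force: [0.8, -0.1, -0.3]
width: 0.69
```

```bash
python3 - <<'E'
from st import *
st(); pic("wrist","w2.png",s=1.5);pic("top","t2.png",(205,150,365,290),5)
E
```

```text
t 2.65 tcp [496.8 -29.7  84.5] bay [[-110.5   26.5]] F [ 0.8 -0.1 -0.3] Fbay [[ 0.7 -0.3]] w 0.69 yaw of y 16.52 x [ 0.015  0.    -1.   ]
```

View pics/w2.png

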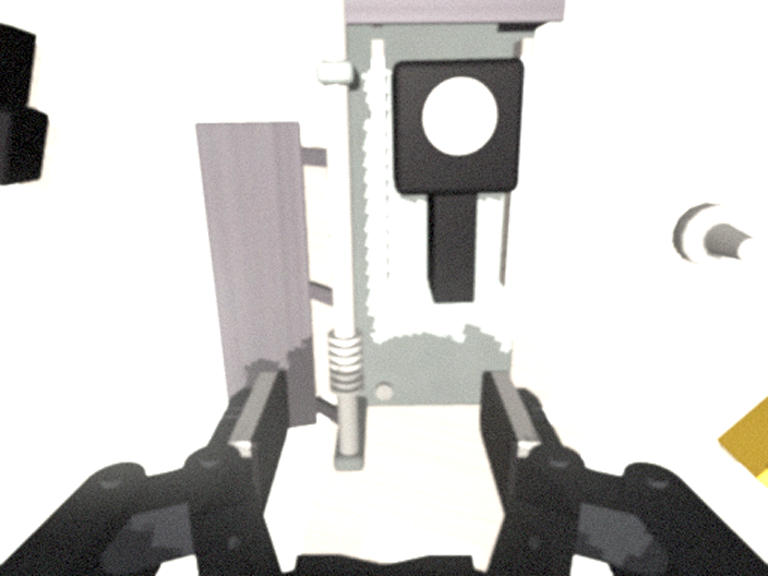

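Emit:
play_rows(delta_pos=[[0,-0.025,-0.045],[0.05,0,0],[0,0,0]], turn=[[-0.01,0.005,-0.018],[0,0,0],[0,0,0]], jaw=[0.31,0.31,0.31])

```text
time: 3.05
tcp_pos: [495.1, -24.6, 82.7]
tool_rot: [0.991, 1.327, -0.983]
force: [-0.9, -1.1, -0.1]
width: 0.69
```

```bash
python3 - <<'E'
from st import *
st(); c=pic("wrist","w3.png",s=1.5); pic("scene","s3.png",(110,110,290,260),4.4)
E
```

```text
t 3.05 tcp [495.1 -24.6  82.7] bay [[-110.6   31.9]] F [-0.9 -1.1 -0.1] Fbay [[-1.2 -0.8]] w 0.69 yaw of y 16.96 x [ 0.009 -0.001 -1.   ]
```

View pics/w3.png

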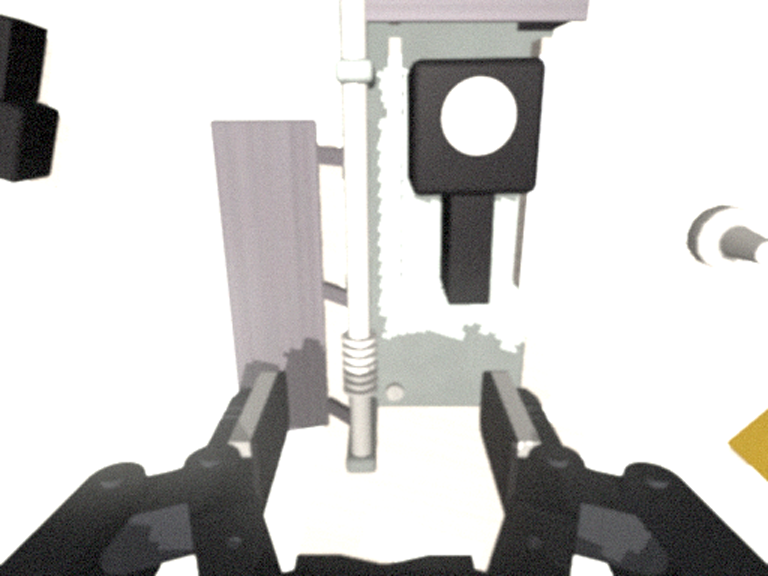

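View pics/s3.png

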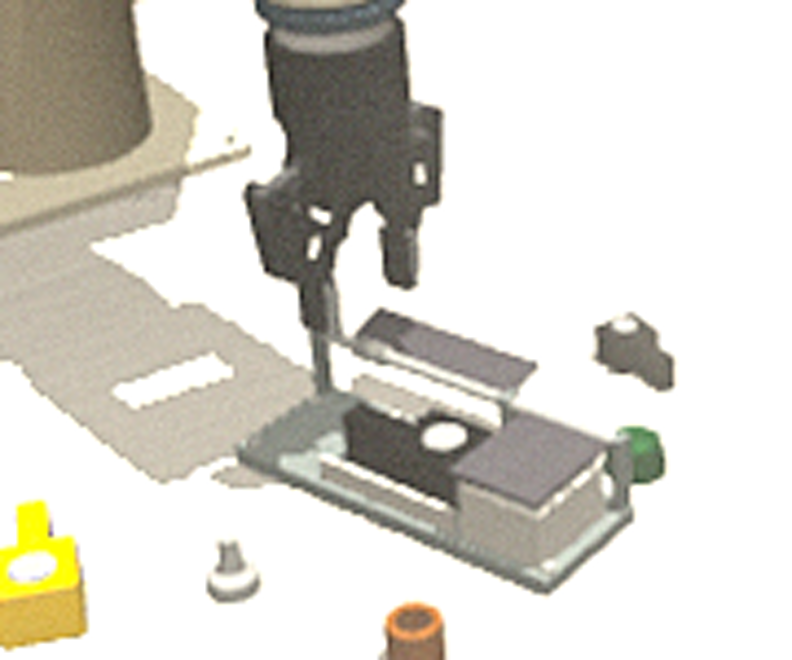

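```bash
python3 - <<'E'
from st import *
o,R=st(); c=env.capture("wrist")
print(tob(onz(c,np.array([(445,302),(490,302)])/1.5,44)).round(1),"paddle",tob(onz(c,np.array([(212,122),(315,121),(328,426)])/1.5,[51,42,42])).round(1),"cover front edge R",tob(onz(c,np.array([(586,20)])/1.5,55)).round(1))
q=proj(c,o["tcp_pos"]+np.array([(x,11,z) for x in(-5,-10) for z in(-29.5,-36,29.5,36)])@R.T)*1.5
print(q.round())
E
```

```text
t 3.15 tcp [495.4 -24.6  82.9] bay [[-110.3   31.8]] F [ 0.3  0.4 -0.1] Fbay [[0.4 0.3]] w 0.694 yaw of y 16.96 x [ 0.01  -0.001 -1.   ]
[[-96.9   8.5]
 [-96.9  -8.6]] paddle [[ -31.4   87.5]
 [ -31.3   55.1]
 [-152.8   55.1]] cover front edge R [[ -2.3 -29.1]]
[[286. 362.]
 [264. 362.]
 [482. 362.]
 [504. 362.]
 [283. 370.]
 [260. 370.]
 [486. 370.]
 [508. 370.]]
```

Emit:
play_rows(delta_pos=[[0.1,-0.05,-0.02],[0.05,-0.01,0],[0,0,0]], turn=[[0,0,-0.012],[0,0,0],[0,0,0]], jaw=[0.31,0.31,0.31])

```text
time: 3.5
tcp_pos: [486.8, -24.4, 60.4]
tool_rot: [0.986, 1.331, -0.989]
force: [-0.3, -0.3, 0.1]
width: 0.691
```

```bash
python3 - <<'E'
from st import *
st()
E
```

```text
t 3.5 tcp [486.8 -24.4  60.4] bay [[-118.5   34.5]] F [-0.3 -0.3  0.1] Fbay [[-0.4 -0.2]] w 0.691 yaw of y 16.98 x [ 0.002 -0.004 -1.   ]
```

Well aligned, and the wrist view puts the paddle and stem within about 2.5 mm of plan. Now pressing down in steps.

Emit:
play_rows(delta_pos=[[0.09,0,0],[0.07,0,0],[0.03,0,0],[0,0,0]], turn=[[0,0,0],[0,0,0],[0,0,0],[0,0,0]], jaw=[0.31,0.31,0.31,0.31])

```text
time: 3.9
tcp_pos: [490.0, -26.7, 31.2]
tool_rot: [0.984, 1.326, -0.986]
force: [-2.5, -3.3, 9.2]
width: 0.693
```

```bash
python3 - <<'E'
from st import *
st();pic("scene","s4.png",(110,110,290,260),4.4)
E
```

```text
t 3.9 tcp [490.  -26.7  31.2] bay [[-116.1   31.3]] F [-2.5 -3.3  9.2] Fbay [[-3.3 -2.5]] w 0.693 yaw of y 17.11 x [ 0.007 -0.006 -1.   ]
```

View pics/s4.png

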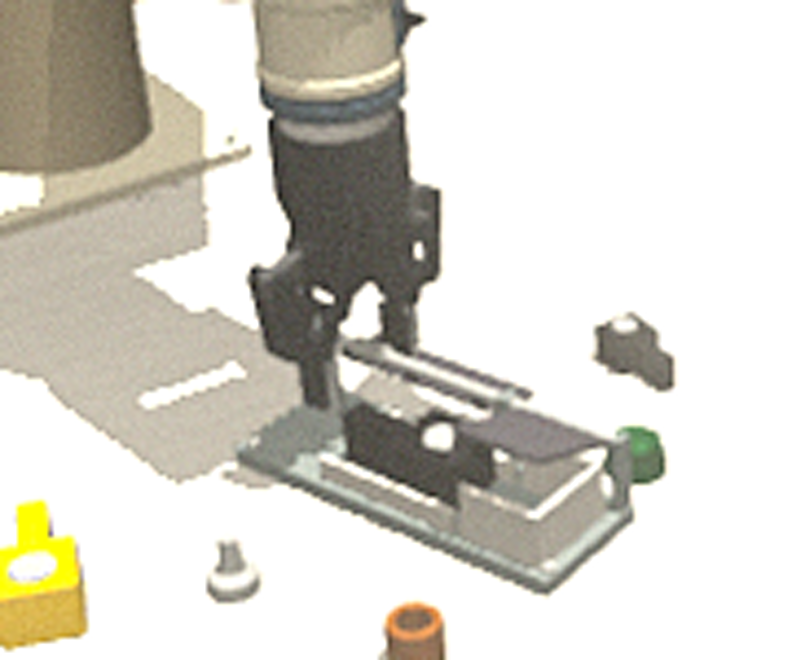

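```bash
cat >> st.py <<'E'
def ang(c,uv,x=58):
    a=np.linspace(0,.8,81); pts=np.c_[0*a+x,40-70*np.cos(a)-np.sin(a),54+70*np.sin(a)+np.cos(a)]
    q=proj(c,B(P,pts)); d=np.linalg.norm(q-np.array(uv),axis=1); k=d.argmin(); return a[k],d[k]
E
python3 - <<'E'
from st import *
c=env.capture("scene")
print(ang(c,(110+543/4.4,110+460/4.4)),ang(c,(110+452/4.4,110+420/4.4),0))
E
```

```text
(np.float64(0.37), np.float64(1.2552828484552343)) (np.float64(0.41000000000000003), np.float64(0.6449814580944631))
```

Emit:
play_rows(delta_pos=[[0.05,0,-0.015],[0.05,0,-0.015],[0.02,0,0]], turn=[[0,0,0],[0,0,0],[0,0,0]], jaw=[0.31,0.31,0.31])

```text
time: 4.3
tcp_pos: [492.9, -24.6, 17.0]
tool_rot: [0.986, 1.319, -0.983]
force: [-17.1, -1.9, 72.3]
width: 0.692
```

```bash
python3 - <<'E'
from st import *
st();pic("scene","s5.png",(110,110,290,260),4.4);pic("wrist","w5.png",s=1.5)
E
```

```text
t 4.3 tcp [492.9 -24.6  17. ] bay [[-112.8   32.5]] F [-17.1  -1.9  72.3] Fbay [[-16.9   3.2]] w 0.692 yaw of y 17.11 x [ 0.014 -0.008 -1.   ]
```

View pics/s5.png

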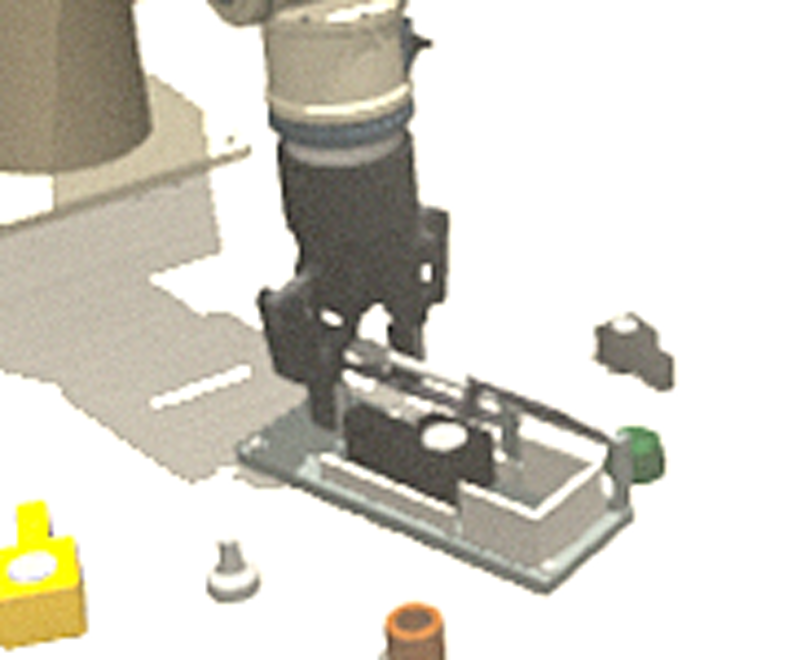

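View pics/w5.png

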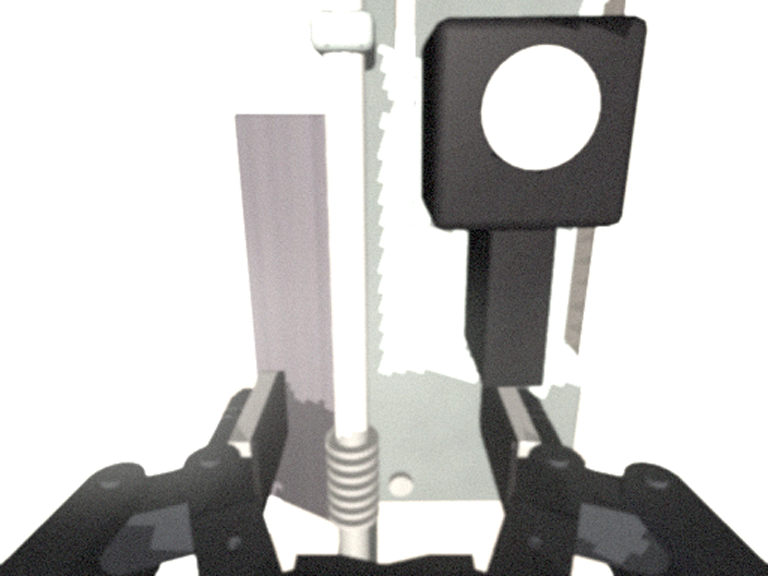

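The cover is at its hard stop with 72 N, so I overpressed. I ease up a few millimetres and straighten the tool.

Emit:
play_rows(delta_pos=[[-0.03,-0.01,0],[0,0,0]], turn=[[0,0.006,-0.014],[0,0,0]], jaw=[0.31,0.31])

```text
time: 4.6
tcp_pos: [491.5, -24.5, 23.5]
tool_rot: [0.984, 1.329, -0.989]
force: [-2.0, 0.7, 7.3]
width: 0.692
```

```bash
python3 - <<'E'
from st import *
st();pic("scene","s6.png",(110,110,290,260),4.4)
E
```

```text
t 4.6 tcp [491.5 -24.5  23.5] bay [[-114.1   33. ]] F [-2.   0.7  7.3] Fbay [[-1.8  1.2]] w 0.692 yaw of y 17.04 x [ 0.003 -0.006 -1.   ]
```

View pics/s6.png

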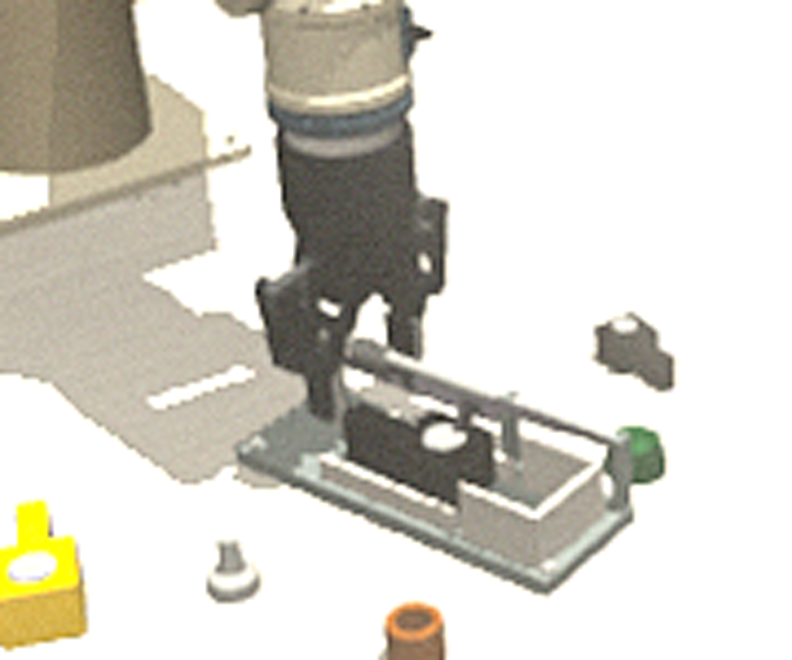

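The cover now holds at about 0.6 rad (7.3 N, plate edge-on in view). Now I push along the lane.

Emit:
play_rows(delta_pos=[[0,0.05,0],[0,0.05,0],[0,0.05,0],[0,0.05,0]], turn=[[0,0,0],[0,0,0],[0,0,0],[0,0,0]], jaw=[0.31,0.31,0.31,0.31])

```text
time: 5.05
tcp_pos: [509.4, -15.7, 20.4]
tool_rot: [0.975, 1.349, -1.002]
force: [-9.0, -1.3, 9.3]
width: 0.687
```

```bash
python3 - <<'E'
from st import *
st();pic("scene","s7.png",(110,110,290,260),4.4)
E
```

```text
t 5.05 tcp [509.4 -15.7  20.4] bay [[-94.4  36.2]] F [-9.  -1.3  9.3] Fbay [[-8.9  1.4]] w 0.687 yaw of y 17.06 x [-0.02  -0.005 -1.   ]
```

View pics/s7.png

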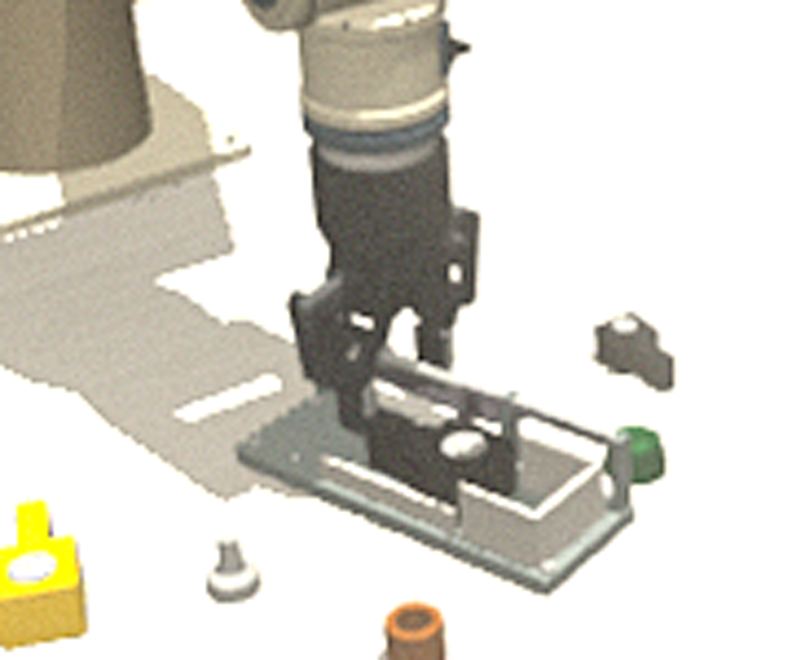

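Emit:
play_rows(delta_pos=[[-0.01,0.05,0.02],[-0.006,0.05,0.015],[0,0.05,0.01],[0,0.04,0.01]], turn=[[0,0,0.015],[0,0,0.015],[0,0,0.01],[0,0,0]], jaw=[0.31,0.31,0.31,0.31])

```text
time: 5.5
tcp_pos: [525.5, -13.8, 18.1]
tool_rot: [0.983, 1.357, -0.995]
force: [-20.0, -4.1, 29.7]
width: 0.686
```

```bash
python3 - <<'E'
from st import *
st();pic("scene","s8.png",(110,110,290,260),4.4)
E
```

```text
t 5.5 tcp [525.5 -13.8  18.1] bay [[-78.4  33.2]] F [-20.   -4.1  29.7] Fbay [[-20.3   2. ]] w 0.686 yaw of y 17.13 x [-0.02   0.006 -1.   ]
```

View pics/s8.png

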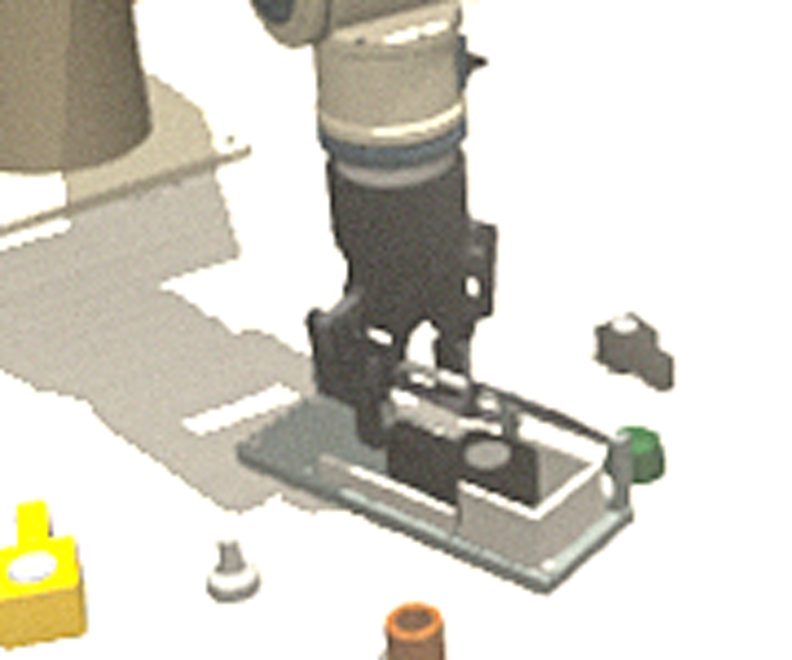

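The tool is drifting down onto the stop (30 N). I ease up slightly while keeping the paddle down, then go on with a small upward bias.

Emit:
play_rows(delta_pos=[[-0.03,-0.015,0],[0,0,0]], turn=[[0,0.005,0.025],[0,0,0]], jaw=[0.31,0.31])

```text
time: 5.75
tcp_pos: [522.7, -13.9, 22.0]
tool_rot: [0.997, 1.35, -0.98]
force: [-3.3, -2.9, 9.4]
width: 0.692
```

```bash
python3 - <<'E'
from st import *
st()
E
```

```text
t 5.75 tcp [522.7 -13.9  22. ] bay [[-81.1  34. ]] F [-3.3 -2.9  9.4] Fbay [[-4.  -1.8]] w 0.692 yaw of y 17.11 x [-0.005  0.017 -1.   ]
```

Emit:
play_rows(delta_pos=[[-0.008,0.05,0],[-0.01,0.05,0.005],[-0.01,0.05,0.005]], turn=[[0,-0.01,0.005],[0,-0.01,0.008],[0,0,0.008]], jaw=[0.31,0.31,0.31])

```text
time: 6.05
tcp_pos: [537.4, -8.5, 23.5]
tool_rot: [0.992, 1.34, -0.983]
force: [-6.5, -0.0, 5.1]
width: 0.689
```

```bash
python3 - <<'E'
from st import *
st()
E
```

```text
t 6.05 tcp [537.4  -8.5  23.5] bay [[-65.5  34.9]] F [-6.5 -0.   5.1] Fbay [[-6.2  1.9]] w 0.689 yaw of y 17.1 x [-0.     0.007 -1.   ]
```

Emit:
play_rows(delta_pos=[[-0.003,0.05,0.008],[-0.006,0.05,0.008],[-0.006,0.04,0.005]], turn=[[0,-0.008,0.003],[0,0,0.006],[0,0,0.006]], jaw=[0.31,0.31,0.31])

```text
time: 6.35
tcp_pos: [551.0, -4.8, 22.5]
tool_rot: [0.989, 1.343, -0.986]
force: [-6.9, -0.4, 6.7]
width: 0.692
```

```bash
python3 - <<'E'
from st import *
st();pic("scene","s9.png",(110,110,290,260),4.4);pic("wrist","w9.png",s=1.5)
E
```

```text
t 6.35 tcp [551.   -4.8  22.5] bay [[-51.4  34.5]] F [-6.9 -0.4  6.7] Fbay [[-6.7  1.7]] w 0.692 yaw of y 17.13 x [-0.004  0.005 -1.   ]
```

View pics/s9.png

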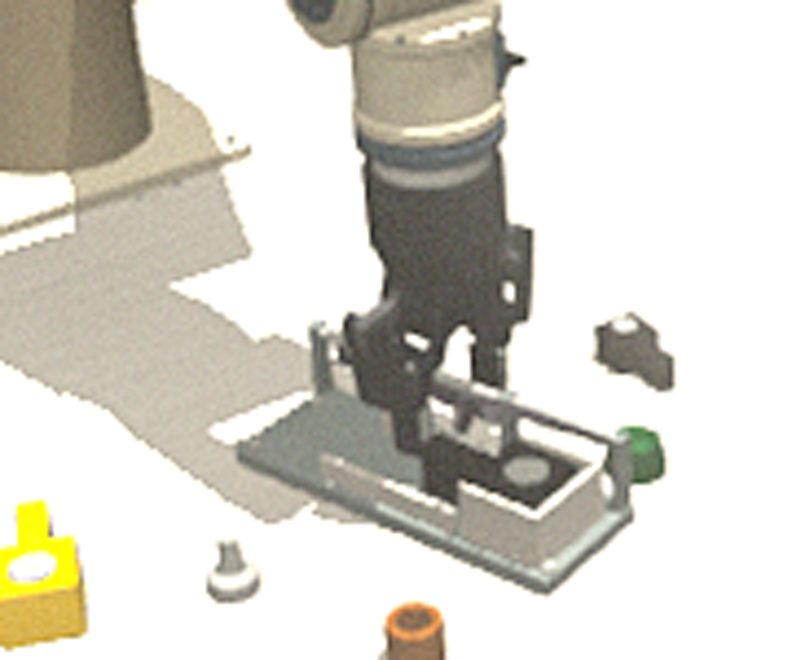

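View pics/w9.png

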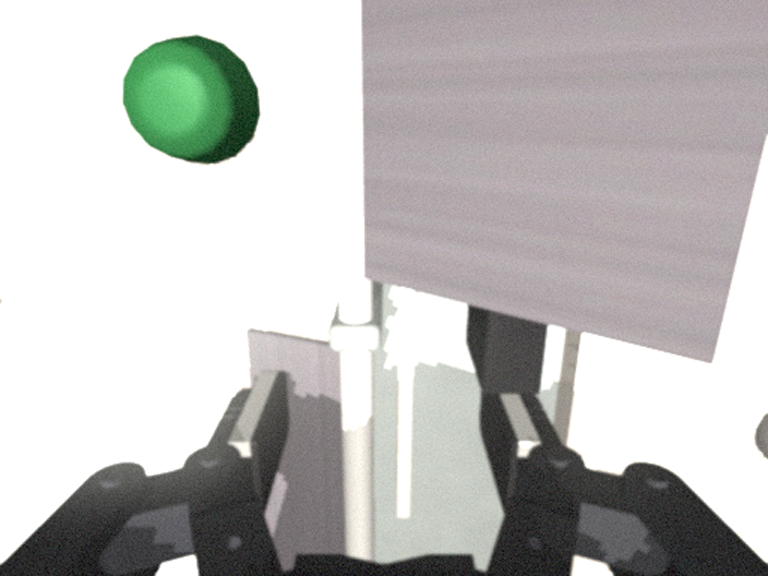

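The cover stands open and the housing is under it, with roughly 5–10 mm to go. I continue gently until the wall force rises.

Emit:
play_rows(delta_pos=[[-0.003,0.035,0.003],[-0.005,0.03,0.003]], turn=[[0,-0.004,0.004],[0,0,0.004]], jaw=[0.31,0.31])

```text
time: 6.65
tcp_pos: [555.3, -2.7, 21.7]
tool_rot: [0.986, 1.346, -0.989]
force: [-10.0, -2.6, 11.5]
width: 0.688
```

```bash
python3 - <<'E'
from st import *
st()
E
```

```text
t 6.65 tcp [555.3  -2.7  21.7] bay [[-46.7  35.2]] F [-10.   -2.6  11.5] Fbay [[-10.4   0.5]] w 0.688 yaw of y 17.14 x [-0.009  0.004 -1.   ]
```

Emit:
play_rows(delta_pos=[[-0.012,0.035,0.005],[-0.008,0.03,0.005]], turn=[[0,0,0.008],[0,0,0.006]], jaw=[0.31,0.31])

```text
time: 6.85
tcp_pos: [555.1, -2.4, 21.9]
tool_rot: [0.984, 1.356, -0.994]
force: [-12.1, -4.5, 15.6]
width: 0.693
```

```bash
python3 - <<'E'
from st import *
st()
E
```

```text
t 6.85 tcp [555.1  -2.4  21.9] bay [[-46.7  35.5]] F [-12.1  -4.5  15.6] Fbay [[-12.9  -0.8]] w 0.693 yaw of y 17.11 x [-0.02   0.007 -1.   ]
```

Stalled at bay x -46.7, as expected for home with the ~2.5 mm offset seen in the wrist view. One firmer push, then a look.

Emit:
play_rows(delta_pos=[[-0.01,0.06,0.005],[-0.01,0.06,0.005]], turn=[[0,0,0.015],[0,0,0.01]], jaw=[0.31,0.31])

```text
time: 7.05
tcp_pos: [555.0, -2.0, 21.8]
tool_rot: [0.981, 1.372, -1.005]
force: [-27.4, -14.8, 29.3]
width: 0.689
```

```bash
python3 - <<'E'
from st import *
st();pic("scene","s10.png",(160,170,280,260),6.6);pic("top","t10.png",(230,140,350,260),5); c=pic("wrist","w10.png",s=1.5)
E
```

```text
t 7.05 tcp [555.   -2.   21.8] bay [[-46.7  35.9]] F [-27.4 -14.8  29.3] Fbay [[-30.5  -6.1]] w 0.689 yaw of y 17.03 x [-0.038  0.01  -0.999]
```

View pics/s10.png

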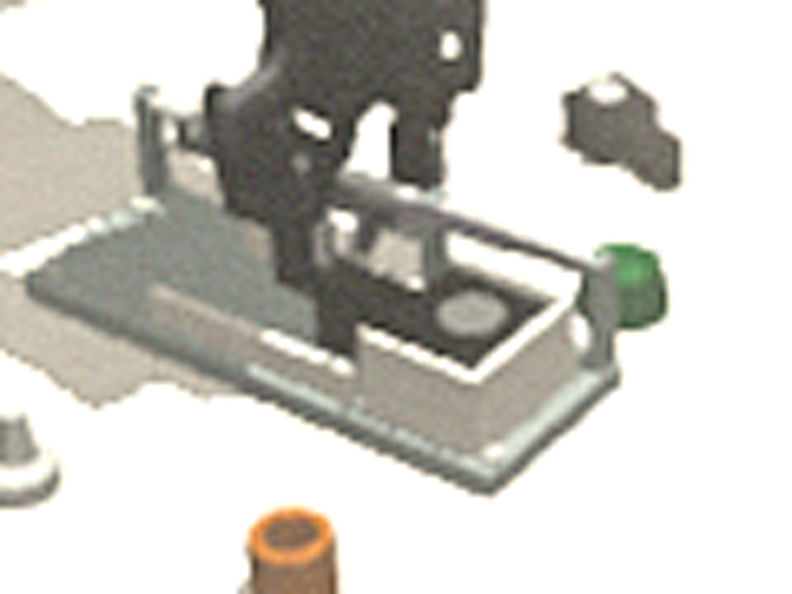

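View pics/w10.png

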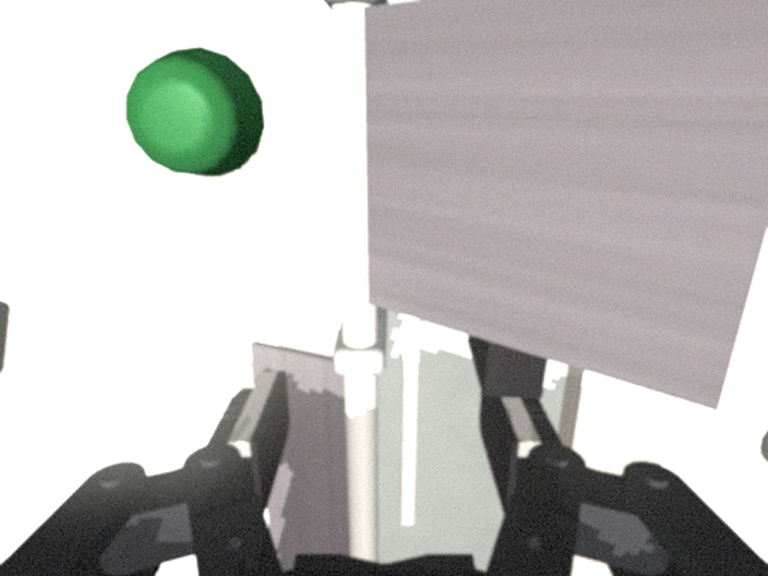

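```bash
python3 - <<'E'
from st import *
c=env.capture("scene")
print("disc now",tob(onz(c,[(231.0,216.9)],48)),"wall inner corner R/back", tob(onz(c,[(160+478/6.6-.5,170+378/6.6-.5),(160+580/6.6-.5,170+285/6.6-.5)],46)))
i=cv2.imread("pics/scene0.png"); 
print("disc start (360ish crop1)",tob(onz(c,[(150+367/6-.5,170+236/6-.5)],48)))
E
```

```text
disc now [[32.73493139  1.18016219]] wall inner corner R/back [[ 56.10755312 -26.43650038]
 [ 53.00114341  38.50744028]]
disc start (360ish crop1) [[-28.44974103   1.30867305]]
```

The disc moved 61 mm, to bay x ≈ 32 (31 is home). The stop is firm at 30 N with no further motion, and no floor is visible before the back wall, so the housing is home. I back off the stem with the paddle still held, then lift to release.

Emit:
play_rows(delta_pos=[[0,-0.03,0],[0,-0.02,0],[0,0,0]], turn=[[0,0,0.02],[0,0,0.015],[0,0,0]], jaw=[0.31,0.31,0.31])

```text
time: 7.55
tcp_pos: [548.8, -4.4, 22.0]
tool_rot: [1.003, 1.351, -0.984]
force: [-2.5, 0.7, 5.8]
width: 0.689
```

```bash
python3 - <<'E'
from st import *
st();pic("scene","s11.png",(160,170,280,260),6.6); pic("wrist","w11.png",s=1.5)
E
```

```text
t 7.55 tcp [548.8  -4.4  22. ] bay [[-53.4  35.4]] F [-2.5  0.7  5.8] Fbay [[-2.2  1.4]] w 0.689 yaw of y 16.75 x [-0.007  0.02  -1.   ]
```

View pics/s11.png

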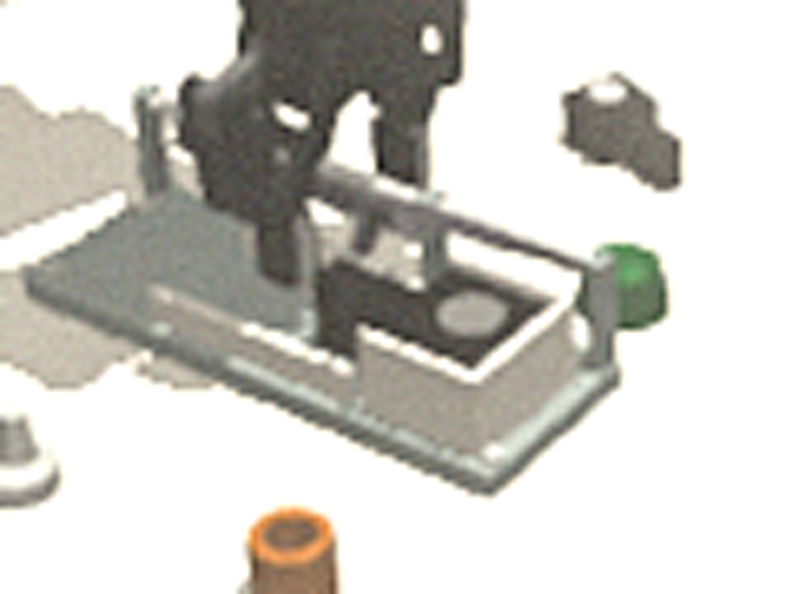

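View pics/w11.png

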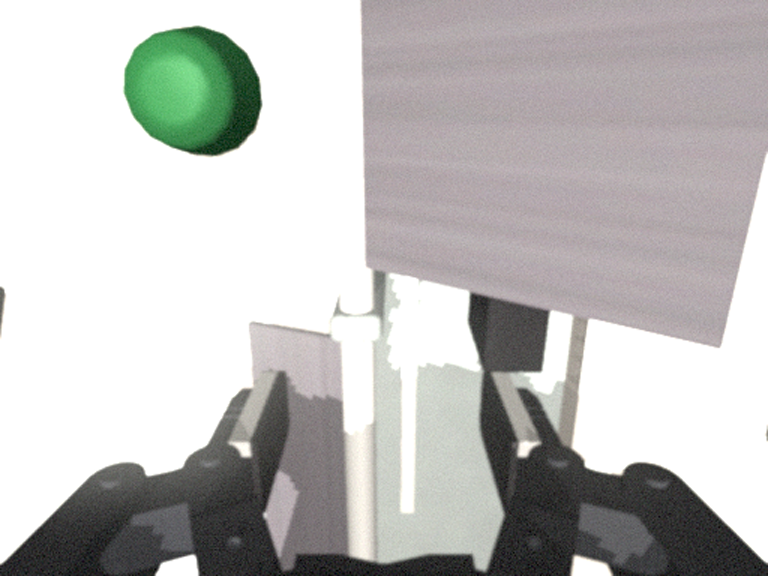

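The housing stayed against the back wall, the tip is clear of the stem, and the cover is still open. Lifting straight up now.

Emit:
play_rows(delta_pos=[[-0.06,0,0],[-0.08,0,0],[-0.1,0,0],[-0.15,0,0],[-0.25,0,0],[-0.3,0,0],[-0.2,-0.1,0],[0,0,0]], turn=[[0,0,0],[0,0,0],[0,0,0],[0,0,0],[0,0,0],[0,0,0],[0,0,0],[0,0,0]], jaw=[0.31,0.31,0.31,0.31,0.31,0.31,0.31,0.31])

```text
time: 8.45
tcp_pos: [536.1, -13.0, 203.1]
tool_rot: [1.001, 1.351, -0.985]
force: [0.5, 0.2, -0.3]
width: 0.69
```

```bash
python3 - <<'E'
from st import *
st();pic("scene","s12.png",(110,150,290,265),4.4); pic("wrist","w12.png",s=1.5)
E
```

```text
t 8.45 tcp [536.1 -13.  203.1] bay [[-68.  31.]] F [ 0.5  0.2 -0.3] Fbay [[0.6 0. ]] w 0.69 yaw of y 16.82 x [-0.008  0.018 -1.   ]
```

View pics/s12.png

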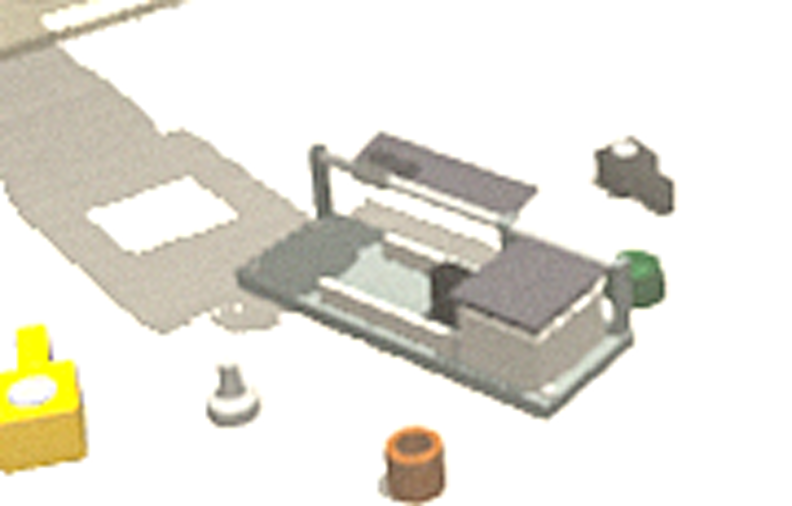

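View pics/w12.png

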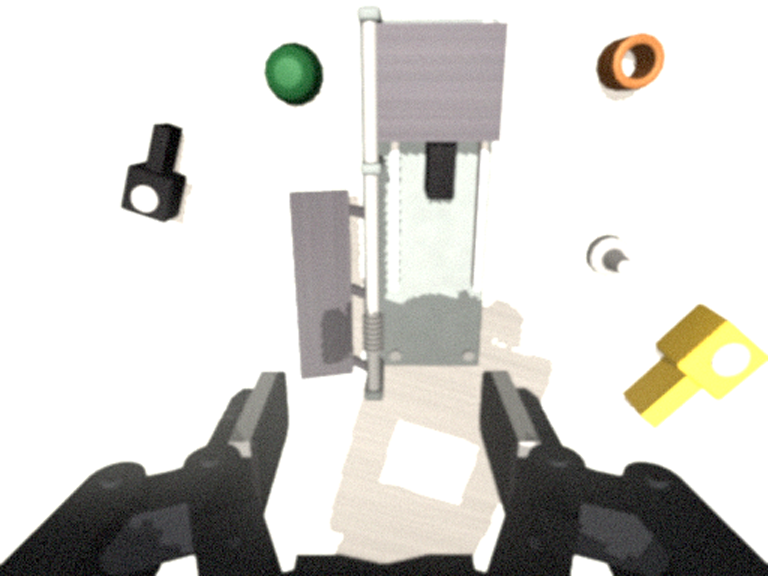

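The cover is shut, with only the stem showing in front of it (wrist 427–453, 198). One last measurement before I hand in.

```bash
python3 - <<'E'
from st import *
c=env.capture("wrist")
print("stem end",tob(onz(c,np.array([(428,198),(452,198)])/1.5,44)),"cover front R",tob(onz(c,np.array([(499,139)])/1.5,55)),"cover back R",tob(onz(c,np.array([(506,24)])/1.5,55)),"paddle end",tob(onz(c,np.array([(291,193),(348,191)])/1.5,[51,42])))
print(env.job_done())
E
```

```text
stem end [[-36.5945088    8.96508768]
 [-36.60287177  -4.91575922]] cover front R [[ -2.94625556 -27.57382802]] cover back R [[ 52.57161142 -27.1537022 ]] paddle end [[-32.46629245  87.1223758 ]
 [-32.83656123  55.50425572]]
the job is handed in; nothing more can be done
None
```

I pressed the paddle down with one fingertip and kept it held. The other fingertip pushed the black housing by its stem end along the lane until it stopped. I then backed off the stem with the paddle still down and lifted, so the cover sprang shut behind the housing. The job is handed in at about 8.5 s.

**Home position:** The housing stopped firmly at the wall and did not move further under a 30 N push. Its disc moved 61 mm, to bay x ≈ 32 mm (home is 31). After release the stem end measured -36.6 mm. The wrist camera reads about 3–4 mm low on known edges (cover front -2.9 instead of 0, paddle end -32.6 instead of -28), so corrected it is about -33 mm, which is fully home.

**After release:** The cover is shut, and the bushing, thumbscrew, foot and look-alikes show no sign of having moved. The gripper is about 200 mm up and touching nothing (force about 0).

**What went less well:** I overpressed the paddle onto its hard stop twice, at 72 N and at about 30 N on the wrist, and eased off each time. That stayed under the 120 N wrist limit. The force acted on the paddle and the stem fingertips.

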